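Pin the wardrobe dehumidifier canister and hold its bayonet lid half turned

ROBOT

A 6-joint arm with a two-finger parallel gripper is mounted at the origin on the work surface. World frame = base frame: x ahead of the robot, y to its left, z up, the work surface at z = 0. Lengths are in m, angles in rad, forces in N, time in s.
With the tool pointing down it reaches from about 0.4 to 0.825 m from the base axis. Payload 7 kg.
Tool frame: the origin (TCP) lies at the very end of the fingers, on their centre line; the grasp point (between the pads) lies env.grip_point_offset behind it (env.grip_point_offset is the distance from the TCP to the grasp point, in m); z points along the fingers, y is the line along which they close (so a half turn about z gives the same grasp; the last joint's range is limited). The gripper opens to 85 mm and grips with 20 to 120 N. Pads are 22 mm wide; open, the fingers measure 114 mm over their backs; the gripper's body (76 mm by 85 mm) begins 54 mm behind the grasp point. The pads swing forward as they close: fully open they stand 13 mm farther back than shut.
Start: joints at [0.288, 0.359, 0.012, 0, -1.224, -0.288], TCP at [0.675, -0, 0.231] pointing down, gripper open.
Joint ranges: [-3.07, 3.07], [-1.43, 2.12], [-1.02, 1.25], [-3.03, 1.67], [-3.05, -0], [-3.03, 3.03]. Speed limits (rad/s): [2.39, 2.39, 3.01, 3.14, 3.14, 3.14].

INTERFACE

Orientations are given as a unit quaternion [x, y, z, w].
In Python, from workcell import telemetry, imaging, env gives the robot as it stands.
- The arm moves only by the tool apply_moves, never from a script. Its argument "targets" is a list of rows, each a list of 2 entries, a list of its own where there are three numbers: the shift along the tool's x, y, z in m, then the turn, a rotation vector about the tool's x, y, z in rad. In form: [[[dx, dy, dz], [wx, wy, wz]], ...]. A call has 1 to 20 rows; each row shifts and turns the commanded pose from where the row before left it, along the tool's axes as they then stand; what a row does not reach is not made up. A row lasts 1/10 s, in which the tool goes at most 50 mm and 8.59 degrees, less where a joint would pass 70% of its speed; a pose out of reach is approached as far as the arm can. A call is refused whole if a number of a shift passes 0.05 or a number of a turn 0.15, either way. A call with a gripper value outside its range is refused whole. "claw" is the opening, from 0 (shut) to 1 (fully open), set as the call begins (left out, the last holds). The fingers move at their own pace and stop on an object; the grip force is fixed at half the most. Time passes only in rows, so rows that do not move let the fingers close. It gives the time, the measured TCP pose, the force, the opening and the grip force at its end, in the units of the state.
- telemetry.sense(): the state, without advancing time (a new reading comes with each control period).
- imaging.camera(name): name is "scene" or "side" or "wrist"; returns a dict with "frame" (480x640x3 uint8, red, green, blue), "z_map" (480x640 float32, m along the optical axis (not along the pixel's ray), 0 where there is no reading), "intrinsics" (3x3 intrinsics, pixels), "T" (4x4, takes a point from camera to world coordinates). Camera axes: x right, y up, looking along -z (the intrinsics and any distortion apply to the point x, -y, -z); pixel columns grow to the right and rows downward; lengths in m; the calibration is good to about 2 mm. A picture is of the moment at which its call begins.
- env.sign_off(): hands the job in; it is judged then, once.
The state is a dict: "time": time; "qpos": joint angles; "qvel": joint speeds; "tau": joint torques, N m; "position": TCP position; "orientation": TCP orientation; "ft_force": force on the tool from outside, world axes, zero at the start; "ft_torque": the same for the moment, N m; "width": finger opening in m; "grasp_force": force on a finger pad.
Only numpy, scipy, OpenCV 4.12 (cv2) and the standard library are available. Lean on these libraries where they do the work, as an engineer would, in place of code of your own. Each camera call takes 0.05 s, during which the arm holds its last target. There are 200 camera calls.

TASK

Secure the white dehumidifier canister in its shelf bracket by pushing the headed steel pin fully home down through the fork and the canister's lug, and let go of the pin. Then put the bayonet lid into the canister's mouth until it sits down on the rim and twist it clockwise (seen from above) to the middle of its quarter turn, about 45 degrees, well before it clicks locked, so that I can check the seal. Finish still gripping the lid there, without letting go, and leave the sunglasses case, dish and shoehorn where they are.

Things in the scene. Friction and masses are not known exactly. Their poses are not given: they have to be found in the camera images.
- lid: Loose grey bayonet lid, standing on its plug. Origin: centre of the plug's underside, z up. Plug 37 mm wide, 0-16 mm up (foot tapered to 31); disc 68 mm wide, 16-22 mm up; upright grip bar 50 long (along x) x 14 wide (y), 22-52 mm up. Two opposite lugs along +x and -x, under the bar's ends, 8 mm wide, 2-8 mm up, out to 25 mm from the axis. Both ways round are alike. 40-85 g.
- bar_end (a point): Middle of the +x end of the lid's grip bar (25 mm from the lid's axis, 37 mm above its origin).
- mouth (a point): Centre of the white canister's round mouth, at rim height (70 mm up), z up. Canister 68 mm wide, bore 58. A ledge 1-7 mm below the rim leaves a 41 mm round opening with two opposite entry gaps along this frame's +x and -x, 16 mm wide, out to 29 mm from the axis. Lugs go down the gaps (bar along this x, either way round) till the disc rests on the rim: lid's origin 16 mm below here.
- track (a point): Point on the canister's axis at the height of the seated lid's lugs, 11 mm below the rim. There the lid turns under the ledge, clockwise from above (negative about z): entry 0, locked end a little past 90 degrees. From about 55 degrees on the lugs ride over sprung teeth that click up behind them near the end. Stops bar more than about 10 degrees the other way.
- canister (a joint): Turn of the canister about its vertical axis in the bracket (rad, anticlockwise from above positive, 0 = lug hole in line with the fork holes). It turns easily (0.02 N m) and can turn with the lid unless pinned; the pin leaves about 2 degrees of play.
- fork_hole (a point): Centre of the upper hole of the fixed aluminium bracket's fork, on the upper plate's top, 40 mm up; z up, axes as the bracket's. It is 75 mm from the canister's axis, in -y. Upper plate 30 x 30 x 6 mm; 2 mm lower the canister's 8 mm thick lug; 2 mm lower the 6 mm lower plate. Three vertical holes in line, 11 mm wide. A spine no higher than the plate closes the fork's -y side.
- lug_hole (a point): Centre of the hole in the canister's lug, on the lug's top face (32 mm above the shelf), between the fork plates.
- pin: Loose steel headed pin, upright in its wooden rest. Origin: centre of the shank's lower tip; z up along the pin. Shank 8 mm wide, 30 mm long, tapered over the last 2.5 mm; flange 20 mm wide, 30-34 mm up; round grip 12 mm wide, 34-62 mm up. Home when the flange lies on the fork's upper plate (origin 30 mm below fork_hole). About 35 g.
- rest: Fixed wooden pin rest, 44 x 44 mm, 36 mm high, with a 10 mm vertical hole in its middle. Origin: centre of its underside. The pin's flange rests on its top.
- case: Black plastic sunglasses case, 160 x 62 mm, 54 mm high, lying loose; bystander. Origin: centre of its underside, length along x.
- dish: White ceramic dish, 112 mm wide, 24 mm high, with three metal hair clips in it; loose bystander. Origin: centre of its underside.
- shoehorn: Flat stainless shoehorn, 205 mm long (-90 to +115 mm along its x), up to 40 mm wide, 5 mm thick, lying loose; bystander. Origin: on its underside.

How it is judged:
On the way, in this order (a step that is already met when the one before it is completed fails the run):
1. the pin is fully home through fork and lug, and let go (horizontal distance between pin and fork_hole below 0.004 m and z of pin in the frame of fork_hole below -0.0275 m and angle between pin's own z axis and vertical below 0.12 rad and contact force between the fingers and pin below 0.05 N), for 0.2 s.
2. the lid sits down on the canister's rim (horizontal distance between lid and mouth below 0.005 m and z of lid in the frame of mouth below -0.0135 m and angle between lid's own z axis and vertical below 0.1 rad), for 0.1 s.
3. the gripped lid is turned clockwise to the middle of its turn (all of step 2 and angle between the x axis of lid and the x axis of mouth, either way round between 0.576 and 0.995 rad and ((x of bar_end in the frame of mouth above 0 m and y of bar_end in the frame of mouth below 0 m) or (x of bar_end in the frame of mouth below 0 m and y of bar_end in the frame of mouth above 0 m)) and contact force between the fingers and lid above 1 N), for 0.2 s.
At the end, for the whole second after the job is handed in: Through the last second: pin home (flange within 2.5 mm of fork plate); lid in the mouth (disc within 2.5 mm of the rim, within 5 mm of centre, level to 6 deg), still, turned clockwise 33 to 57 deg from entry, fingers pressing it over 1 N; canister within 3.4 deg of its bracket (all of step 3 and horizontal distance between pin and fork_hole below 0.004 m and z of pin in the frame of fork_hole below -0.0275 m and angle between pin's own z axis and vertical below 0.12 rad and value of joint canister between -0.06 and 0.06 rad and angular speed of lid below 0.1 rad/s and linear speed of lid below 0.02 m/s); the arm keeps its last pose, push and grip.
It fails at once if the lid is turned on to the lock click (past 65 degrees) (horizontal distance between lid and mouth below 0.005 m and z of lid in the frame of mouth below -0.0135 m and angle between the x axis of lid and the x axis of mouth, either way round above 1.135 rad).
It fails at once if the sunglasses case is shoved more than 30 mm (distance of case from where it was at the start of the episode above 0.03 m).
It fails at once if the dish is shoved more than 30 mm (distance of dish from where it was at the start of the episode above 0.03 m).
It fails at once if the shoehorn is shoved more than 30 mm (distance of shoehorn from where it was at the start of the episode above 0.03 m).
It also fails if it takes over 69 s, if anything falls off the work surface, if the arm or the gripper's body presses on something with over 40 N, if the wrist force passes 120 N, or if a joint passes its speed limit or range.

## Working session

There is one attempt and no reset: what is moved stays moved. The work goes in short steps, Python scripts to look and compute and a tool call to move; the robot and the scene stay as the last step left them, time stands still between calls to the robot, and variables do not carry over. Pictures are saved under pics/ and viewed, at most 10 in all, crops included, and the job is handed in when it is done.

Besides the shell and the picture viewer there is one more tool, called after "Request:" as name([rows], argument=value, ...), one row to a line, values as JSON. apply_moves: Moves the arm, as the interface text tells. Its arguments: {"type":"object","properties":{"targets":{"type":"array"},"claw":{"type":"number"}},"required":["targets"]}

```bash
mkdir -p pics; ls
cat > h.py <<'E'
import numpy as np, cv2
from workcell import telemetry, imaging, env
def snap(n):
    c=imaging.camera(n); return c
def cloud(c):
    K=c["intrinsics"]; z=c["z_map"]; v,u=np.mgrid[0:480,0:640]
    p=np.stack([(u-K[0,2])/K[0,0]*z,-(v-K[1,2])/K[1,1]*z,-z],-1)
    w=p@c["T"][:3,:3].T+c["T"][:3,3]; w[z==0]=np.nan; return w
E
python3 - <<'E'
from h import *
s=telemetry.sense(); print(s); print(env.grip_point_offset)
for n in("scene","side"):
    c=snap(n); cv2.imwrite(f"pics/{n}0.png",c["frame"][...,::-1]); np.savez(f"{n}0.npz",**c); print(n,c["T"].round(3).tolist(),c["intrinsics"].tolist(),(c["z_map"]==0).mean())
E
```

```text
pics
{'time': 0.0, 'qpos': array([ 2.88049055e-01,  3.59391741e-01,  1.10254957e-02, -3.25615199e-04,
       -1.22404488e+00, -2.88058794e-01]), 'qvel': array([-5.04417014e-06, -3.39034724e-03,  7.52015434e-04,  3.60494186e-04,
        2.29029323e-03, -2.93903660e-04]), 'tau': array([ 2.55543900e-04, -5.83324420e+01,  2.93422562e+01,  6.93659976e+00,
       -6.00149287e-03, -1.14765509e-06]), 'position': array([ 6.74523702e-01, -6.83086849e-05,  2.30350412e-01]), 'orientation': array([-7.07063887e-01,  7.07149195e-01,  5.19733799e-04, -6.36556155e-04]), 'ft_force': array([-0.69588685, -0.16756484,  0.01343751]), 'ft_torque': array([ 0.00721421,  0.0158505 , -0.01268962]), 'grasp_force': 0.0, 'width': 0.0854216268285905}
0.0187
scene [[-0.834, -0.354, 0.424, 1.068], [0.552, -0.539, 0.636, 0.762], [0.003, 0.764, 0.645, 0.855], [0.0, 0.0, 0.0, 1.0]] [[587.1079158494932, 0.0, 309.9207087082175], [0.0, 587.1079158494932, 245.51327279541843], [0.0, 0.0, 1.0]] 0.0037434895833333335
side [[-0.922, 0.189, -0.338, 0.25], [-0.387, -0.464, 0.797, 0.713], [-0.006, 0.865, 0.501, 0.526], [0.0, 0.0, 0.0, 1.0]] [[449.42446179634817, 0.0, 324.24963466661416], [0.0, 449.42446179634817, 233.30218230891748], [0.0, 0.0, 1.0]] 0.003880208333333333
```

View pics/scene0.png

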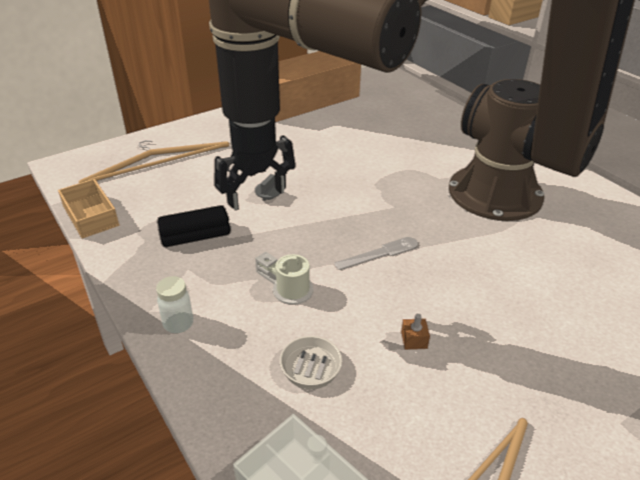

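View pics/side0.png

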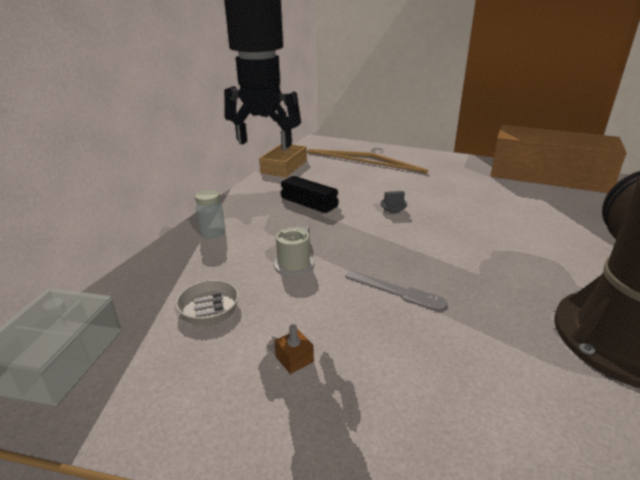

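Scene view: canister (293,277) with its fork to the left (268,264), pin in its rest (416,330), lid behind the gripper (268,187), case (195,225), dish (310,362) and shoehorn (378,252). The side view agrees: canister (293,248), pin (294,345), lid (394,201).

Run:
```python
from h import *
for n,boxes in (("scene",dict(can=(272,250,314,302),fork=(254,250,279,280),rest=(400,312,432,350),lid=(252,176,286,200),case=(155,203,232,246),dish=(276,335,345,388),horn=(333,235,420,270))),
  ("side",dict(can=(274,224,314,272),rest=(272,320,316,372),lid=(378,188,410,214),case=(278,175,340,212),horn=(345,268,448,312)))):
    w=cloud(dict(np.load(n+"0.npz")))
    for k,(a,b,c,d) in boxes.items():
        p=w[b:d,a:c].reshape(-1,3); p=p[(p[:,2]>0.004)&(p[:,2]<0.11)]
        m=np.percentile(p,[3,97],axis=0); t=np.percentile(p[:,2],99)
        q=p[p[:,2]>t-0.006]
        print(n,k,len(p),"min",m[0].round(3),"max",m[1].round(3),"ztop",t.round(3),"topmean",q.mean(0).round(4),"topmid",((q.min(0)+q.max(0))/2).round(4))
    if n=="scene":
        p=w[250:302,250:320].reshape(-1,3)
        q=p[(p[:,2]>.066)&(p[:,2]<.074)]; print("rim circ",cv2.minEnclosingCircle(q[:,:2].astype(np.float32)))
        q=p[(p[:,2]>.036)&(p[:,2]<.044)]; print("plate40",len(q)); 
        print(cv2.minAreaRect(q[:,:2].astype(np.float32)))
```

```text
scene can 1649 min [ 0.587 -0.034  0.005] max [0.65  0.054 0.071] ztop 0.072 topmean [0.6168 0.0197 0.0693] topmid [0.6159 0.0189 0.0698]
scene fork 509 min [ 0.62  -0.073  0.005] max [0.651 0.015 0.07 ] ztop 0.071 topmean [0.6421 0.0047 0.0697] topmid [0.6391 0.004  0.0693]
scene rest 796 min [0.476 0.234 0.007] max [0.524 0.287 0.066] ztop 0.069 topmean [0.4976 0.2603 0.0673] topmid [0.4969 0.2594 0.0667]
scene lid 395 min [ 0.471 -0.323  0.008] max [ 0.519 -0.268  0.053] ztop 0.054 topmean [ 0.4924 -0.2959  0.0511] topmid [ 0.4915 -0.2967  0.0517]
scene case 2203 min [ 0.641 -0.288  0.007] max [ 0.783 -0.214  0.056] ztop 0.057 topmean [ 0.7088 -0.2561  0.0533] topmid [ 0.7074 -0.2556  0.0543]
scene dish 2380 min [0.646 0.155 0.004] max [0.744 0.255 0.026] ztop 0.026 topmean [0.6939 0.2019 0.0238] topmid [0.6954 0.2051 0.0245]
scene horn 640 min [0.306 0.002 0.004] max [0.493 0.055 0.009] ztop 0.009 topmean [0.3933 0.0269 0.0059] topmid [0.3969 0.0273 0.0072]
rim circ ((0.6170178651809692, 0.017778821289539337), 0.03638831526041031)
plate40 319
((0.6192624568939209, -0.012034252285957336), (0.0632328987121582, 0.1331339031457901), 1.738973617553711)
side can 1501 min [ 0.58  -0.064  0.005] max [0.644 0.053 0.07 ] ztop 0.07 topmean [0.6128 0.0212 0.0681] topmid [0.6139 0.0196 0.0677]
side rest 1200 min [0.467 0.241 0.006] max [0.52  0.286 0.065] ztop 0.068 topmean [0.4943 0.2604 0.0661] topmid [0.4948 0.2594 0.0655]
side lid 444 min [ 0.458 -0.309  0.007] max [ 0.513 -0.267  0.051] ztop 0.052 topmean [ 0.4866 -0.2968  0.0496] topmid [ 0.4868 -0.2982  0.0494]
side case 1440 min [ 0.627 -0.282  0.007] max [ 0.778 -0.213  0.054] ztop 0.054 topmean [ 0.6997 -0.2522  0.0522] topmid [ 0.7042 -0.2549  0.0519]
side horn 649 min [0.303 0.008 0.004] max [0.489 0.051 0.006] ztop 0.007 topmean [0.3804 0.0282 0.0049] topmid [0.398  0.0284 0.0056]
```

Run:
```python
from h import *
c=snap("wrist"); cv2.imwrite("pics/w0.png",c["frame"][...,::-1]); np.savez("w0.npz",**c); print(c["T"].round(3).tolist(),c["intrinsics"].tolist())
```

```text
[[-1.0, -0.001, 0.001, 0.675], [0.0, -0.956, -0.295, -0.075], [0.001, -0.295, 0.956, 0.373], [0.0, 0.0, 0.0, 1.0]] [[365.564418420786, 0.0, 315.4098883598107], [0.0, 365.564418420786, 236.43624418438853], [0.0, 0.0, 1.0]]
```

View pics/w0.png

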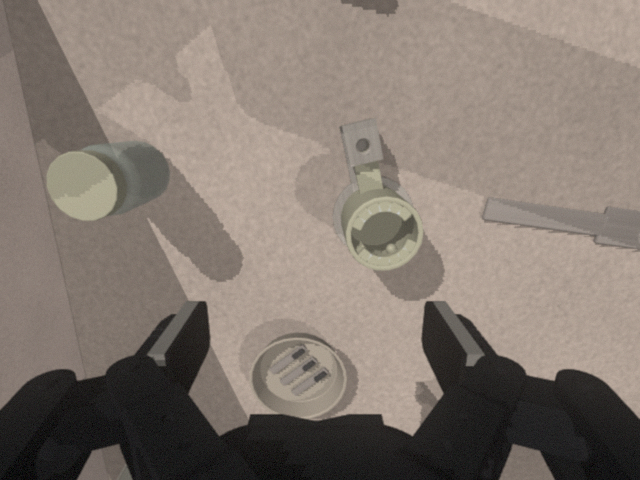

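Wrist view: fork plate hole at (363,145), canister mouth at about (384,232), cream lug (370,180) entering the fork. I'll zoom in on this and measure.

```bash
cat >> h.py <<'E'
def rect(c,z,cx,cy,half,s=4000):
    # top-down picture of plane z: col=+x, row=-y ; s px per m
    n=int(2*half*s); g=np.arange(n)/s-half
    X,Y=np.meshgrid(cx+g,cy-g); P=np.stack([X,Y,np.full_like(X,z)],-1)-c["T"][:3,3]
    q=P@c["T"][:3,:3]; K=c["intrinsics"]
    u=K[0,0]*q[...,0]/-q[...,2]+K[0,2]; v=K[1,1]*-q[...,1]/-q[...,2]+K[1,2]
    return cv2.remap(c["frame"],u.astype(np.float32),v.astype(np.float32),cv2.INTER_CUBIC)[...,::-1]
def ray(c,u,v,z):
    K=c["intrinsics"]; d=c["T"][:3,:3]@np.array([(u-K[0,2])/K[0,0],-(v-K[1,2])/K[1,1],-1]); o=c["T"][:3,3]
    return o+d*(z-o[2])/d[2]
E
python3 - <<'E'
from h import *
c=dict(np.load("w0.npz"))
g=cv2.cvtColor(c["frame"],cv2.COLOR_RGB2GRAY)
sub=g[135:156,352:374].astype(int); m=(sub<np.median(sub)-25).astype(np.uint8)
n,l,st,ce=cv2.connectedComponentsWithStats(m); 
for i in range(1,n): print(st[i],ce[i]+[352,135], ray(c,*(ce[i]+[352,135]),0.04).round(4))
w=cloud(c); q=w[190:280,335:430].reshape(-1,3); q=q[(q[:,2]>.066)&(q[:,2]<.075)]
print("rim",cv2.minEnclosingCircle(q[:,:2].astype(np.float32)))
q=w[110:180,330:395].reshape(-1,3); q=q[(q[:,2]>.036)&(q[:,2]<.045)]; print("plate",cv2.minAreaRect(q[:,:2].astype(np.float32)), np.median(q[:,2]))
cv2.imwrite("pics/r0.png",np.hstack([cv2.resize(rect(c,0.04,.63,-.05,.05),(400,400)),cv2.resize(rect(c,0.065,.615,.0185,.05),(400,400))]))
E
```

```text
[  4   3  14  14 139] [362.30935252 144.61151079] [ 0.6328 -0.0574  0.04  ]
rim ((0.6149420738220215, 0.01662036031484604), 0.033999908715486526)
plate ((0.6326800584793091, -0.059140048921108246), (0.03027789294719696, 0.036029186099767685), 13.157264709472656) 0.040217878007551056
```

View pics/r0.png

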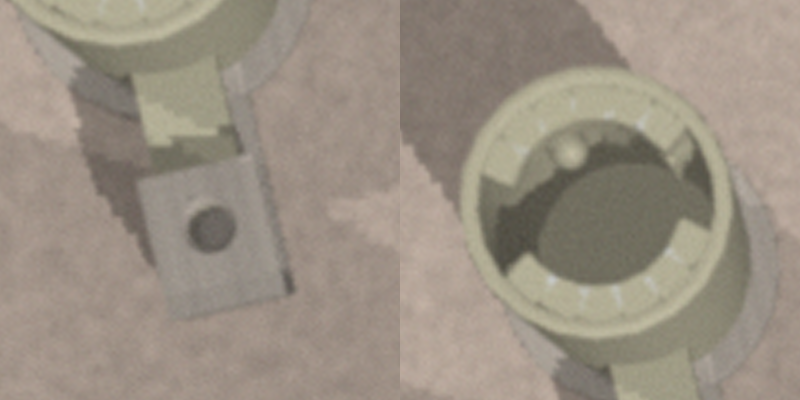

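Axis-to-hole distance measures 76 mm (should be 75) and the bracket yaw is about 13.3°. The lug looks close to aligned. I'll go to the pin.

Request:
apply_moves([
  [[0, 0, 0], [0, 0, -0.115]],
  [[0, 0, 0], [0, 0, -0.115]],
  [[-0.029, 0.0115, 0.008], [0, 0, 0]],
  [[-0.03, 0.0115, 0.008], [0, 0, 0]],
  [[-0.03, 0.0115, 0.008], [0, 0, 0]],
  [[-0.03, 0.0115, 0.008], [0, 0, 0]],
  [[-0.03, 0.0115, 0.008], [0, 0, 0]],
  [[-0.029, 0.0115, 0.008], [0, 0, 0]],
  [[-0.029, 0.0115, 0.008], [0, 0, 0]],
  [[-0.029, 0.0115, 0.008], [0, 0, 0]],
  [[-0.029, 0.0115, 0.008], [0, 0, 0]],
  [[-0.029, 0.0115, 0.008], [0, 0, 0]],
  [[0, 0, 0], [0, 0, 0]],
  [[0, 0, 0], [0, 0, 0]],
])

```text
time: 1.55
position: [0.4955, 0.2604, 0.1511]
orientation: [0.784, -0.621, 0.0, 0.0]
ft_force: [0.5, 0.4, -0.0]
width: 0.0849
grasp_force: 0.0
```

```bash
cat >> h.py <<'E'
from scipy.spatial.transform import Rotation as R
def totool(d):
    s=telemetry.sense(); return R.from_quat(s["orientation"]).inv().apply(d)
E
python3 - <<'E'
from h import *
s=telemetry.sense(); print(s["time"],s["position"].round(4),R.from_quat(s["orientation"]).as_matrix().round(4).tolist())
c=snap("wrist"); w=cloud(c); np.savez("w1.npz",**c); cv2.imwrite("pics/w1.png",c["frame"][...,::-1])
q=w.reshape(-1,3); near=np.hypot(q[:,0]-.4955,q[:,1]-.26)<.045
a=q[near&(q[:,2]>.062)&(q[:,2]<.072)]; print("pintop",len(a),a.mean(0),cv2.minEnclosingCircle(a[:,:2].astype(np.float32)))
b=q[near&(q[:,2]>.031)&(q[:,2]<.039)]; print("rest",len(b),cv2.minAreaRect(b[:,:2].astype(np.float32)),np.median(b[:,2]))
E
```

```text
1.55 [0.4955 0.2604 0.1511] [[0.2297, -0.9733, -0.0004], [-0.9733, -0.2297, -0.0005], [0.0004, 0.0005, -1.0]]
pintop 281 [0.49537729 0.25627696 0.06768343] ((0.49522119760513306, 0.2571902275085449), 0.006069658324122429)
rest 2913 ((0.49517256021499634, 0.25714486837387085), (0.044364072382450104, 0.04435606673359871), 58.838600158691406) 0.03625918824737828
```

Request:
apply_moves([
  [[0.003, 0.001, 0.025], [0, 0, 0]],
  [[0, 0, 0.025], [0, 0, 0]],
  [[0, 0, 0.025], [0, 0, 0]],
  [[0, 0, 0.02], [0, 0, 0]],
  [[0, 0, 0.013], [0, 0, 0]],
  [[0, 0, 0], [0, 0, 0]],
])

```text
time: 2.2
position: [0.4954, 0.2555, 0.0418]
orientation: [0.783, -0.622, -0.0, 0.001]
ft_force: [-0.6, 0.5, 0.1]
width: 0.0853
grasp_force: 0.0
```

Request:
apply_moves([
  [[0, 0, 0], [0, 0, 0]],
  [[0, 0, 0], [0, 0, 0]],
  [[0, 0, 0], [0, 0, 0]],
  [[0, 0, 0], [0, 0, 0]],
  [[0, 0, 0], [0, 0, 0]],
  [[0, 0, 0], [0, 0, 0]],
  [[0, 0, 0], [0, 0, 0]],
  [[0, 0, 0], [0, 0, 0]],
], claw=0)

```text
time: 3.0
position: [0.4959, 0.2571, 0.0439]
orientation: [0.784, -0.621, 0.0, -0.0]
ft_force: [-1.4, 0.0, 6.2]
width: 0.0095
grasp_force: 58.5
```

Request:
apply_moves([
  [[0, 0, -0.015], [0, 0, 0]],
  [[0, 0, -0.025], [0, 0, 0]],
  [[0, 0, -0.03], [0, 0, 0]],
  [[0, 0, -0.03], [0, 0, 0]],
  [[0, 0, -0.025], [0, 0, 0]],
  [[0.02, -0.004, 0], [0, 0, 0]],
  [[0.03, -0.005, 0], [0, 0, 0]],
  [[0.037, -0.007, 0], [0, 0, 0]],
  [[0.037, -0.007, 0], [0, 0, 0]],
  [[0.037, -0.007, 0], [0, 0, 0]],
  [[0.037, -0.007, 0], [0, 0, 0]],
  [[0.037, -0.007, 0], [0, 0, 0]],
  [[0.037, -0.007, 0], [0, 0, 0]],
  [[0.03, -0.005, 0], [0, 0, 0]],
  [[0.02, -0.003, 0], [0, 0, 0]],
  [[0.016, -0.002, 0], [0, 0, 0]],
  [[0, 0, 0], [0, 0, 0]],
  [[0, 0, 0], [0, 0, 0]],
  [[0, 0, 0], [0, 0, 0]],
])

```text
time: 4.9
position: [0.6319, -0.0576, 0.1683]
orientation: [0.784, -0.621, -0.0, -0.0]
ft_force: [-0.8, -0.8, -0.7]
width: 0.0098
grasp_force: 58.7
```

Run:
```python
from h import *
s=telemetry.sense(); print(s["time"],s["position"].round(4),s["width"],s["grasp_force"])
c=snap("wrist"); w=cloud(c); np.savez("w2.npz",**c)
q=w.reshape(-1,3)
a=q[(np.hypot(q[:,0]-.615,q[:,1]-.017)<.045)&(q[:,2]>.067)&(q[:,2]<.074)]
print("rim",len(a),cv2.minEnclosingCircle(a[:,:2].astype(np.float32)))
b=q[(np.hypot(q[:,0]-.633,q[:,1]+.058)<.03)&(q[:,2]>.036)&(q[:,2]<.044)]
print("plate",len(b),cv2.minAreaRect(b[:,:2].astype(np.float32)),np.median(b[:,2]))
r=np.hstack([cv2.resize(rect(c,0.032,.630,-.045,.04),(400,400)),cv2.resize(c["frame"][...,::-1],(533,400))[:, 60:460]])
cv2.imwrite("pics/r2.png",r)
```

```text
4.9 [ 0.6319 -0.0576  0.1683] 0.009842519932256726 58.69454026222229
rim 427 ((0.6090459227561951, 0.041250698268413544), 0.011901416815817356)
plate 1659 ((0.6329231858253479, -0.05934523791074753), (0.02975429594516754, 0.036064185202121735), 14.038497924804688) 0.040203277591852216
```

View pics/r2.png

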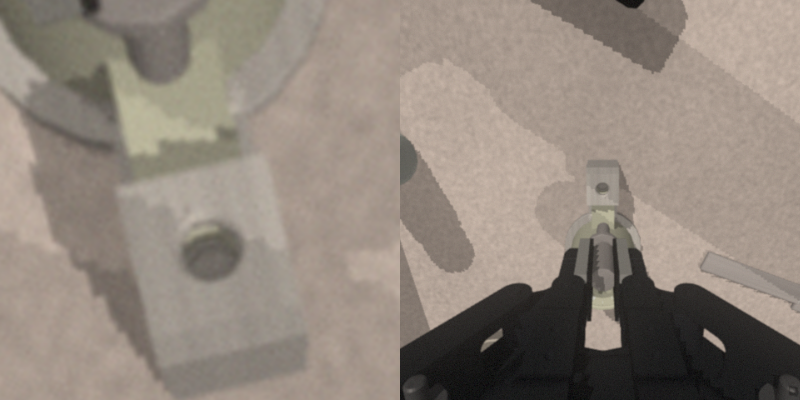

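Left crop: the hole (211,250) shows a near-concentric dark disc, so the lug is aligned within about 1 mm. Right crop: the pin is held upright between the pads at (602,240). Next I measure the pin shank against the TCP.

Run:
```python
from h import *
from scipy.optimize import least_squares
c=dict(np.load("w2.npz")); w=cloud(c); q=w.reshape(-1,3); s=telemetry.sense()
Rm=R.from_quat(s["orientation"]).as_matrix(); t=(q-s["position"])@Rm
k=(np.hypot(t[:,0],t[:,1])<.014)&(q[:,2]>.11)&(q[:,2]<.168); p=t[k]
print(len(p), "tip z",q[k][:,2].min())
for a,b,r in((.0095,.021,.004),(.021,.034,.004)):
    m=(p[:,2]>a)&(p[:,2]<b); g=p[m]
    f=least_squares(lambda x:np.hypot(g[:,0]-x[0],g[:,1]-x[1])-r,[0,0],loss="soft_l1",f_scale=.0005)
    print(a,b,len(g),g.min(0).round(4),g.max(0).round(4),f.x.round(4))
g=cv2.cvtColor(c["frame"],cv2.COLOR_RGB2GRAY)
pl=np.array([.6327,-.0571,.04])-s["position"]; print("fork in tool",(pl@Rm).round(4), "pin tip z est",p[:,2].max())
# hole blob
K=c["intrinsics"]; cc=(np.array([.6327,-.0571,.04])-c["T"][:3,3])@c["T"][:3,:3]; u=K[0,0]*cc[0]/-cc[2]+K[0,2]; v=K[1,1]*cc[1]/cc[2]+K[1,2]
u,v=int(u),int(v); sub=g[v-12:v+13,u-12:u+13].astype(int); m=(sub<np.median(sub)-22).astype(np.uint8)
n,l,st,ce=cv2.connectedComponentsWithStats(m)
for i in range(1,n): print(st[i],ray(c,*(ce[i]+[u-12,v-12]),.04).round(4))
```

```text
531 tip z 0.13250378985765524
0.0095 0.021 3 [0.0036 0.0004 0.0202] [0.0043 0.0018 0.0209] [ 0.0004 -0.0006]
0.021 0.034 141 [-0.0009 -0.0038  0.0212] [0.0043 0.004  0.0339] [-0.0003  0.0002]
fork in tool [-0.0002 -0.0008  0.1284] pin tip z est 0.03592373302403618
[  5   5  16  14 163] [ 0.6329 -0.058   0.04  ]
```

Request:
apply_moves([
  [[0.0004, -0.001, 0.02], [0, 0, 0]],
  [[0, 0, 0.03], [0, 0, 0]],
  [[0, 0, 0.02], [0, 0, 0]],
  [[0, 0, 0.01], [0, 0, 0]],
  [[0, 0, 0.005], [0, 0, 0]],
  [[0, 0, 0.005], [0, 0, 0]],
  [[0, 0, 0.005], [0, 0, 0]],
  [[0, 0, 0.005], [0, 0, 0]],
])

```text
time: 5.75
position: [0.6334, -0.0582, 0.0688]
orientation: [0.784, -0.621, 0.0, -0.0]
ft_force: [-3.2, 2.4, 1.2]
width: 0.0097
grasp_force: 59.0
```

Request:
apply_moves([
  [[0, 0, 0.004], [0, 0, 0]],
  [[0, 0, 0.004], [0, 0, 0]],
  [[0, 0, 0.004], [0, 0, 0]],
  [[0, 0, 0.004], [0, 0, 0]],
  [[0, 0, 0.004], [0, 0, 0]],
  [[0, 0, 0], [0, 0, 0]],
])

```text
time: 6.35
position: [0.6332, -0.0582, 0.048]
orientation: [0.784, -0.621, -0.0, -0.0]
ft_force: [-2.4, 5.1, 0.7]
width: 0.0098
grasp_force: 59.3
```

Request:
apply_moves([
  [[0, 0, 0.001], [0, 0, 0]],
  [[0, 0, 0.0015], [0, 0, 0]],
  [[0, 0, 0], [0, 0, 0]],
])

```text
time: 6.65
position: [0.6333, -0.0582, 0.0478]
orientation: [0.784, -0.621, 0.0, -0.0]
ft_force: [-9.0, 5.7, 19.0]
width: 0.0097
grasp_force: 61.1
```

Request:
apply_moves([
  [[0, 0, 0], [0, 0, 0]],
  [[0, 0, 0], [0, 0, 0]],
  [[0, 0, 0], [0, 0, 0]],
  [[0, 0, 0], [0, 0, 0]],
  [[0, 0, 0], [0, 0, 0]],
  [[0, 0, 0], [0, 0, 0]],
  [[0, 0, -0.025], [0, 0, 0]],
  [[0, 0, -0.035], [0, 0, 0]],
  [[0, 0, -0.035], [0, 0, 0]],
  [[0, 0, -0.025], [0, 0, 0]],
  [[0, 0, 0], [0, 0, 0]],
  [[0, 0, 0], [0, 0, 0]],
], claw=1)

```text
time: 7.85
position: [0.6333, -0.0584, 0.1663]
orientation: [0.784, -0.621, 0.0, -0.001]
ft_force: [0.2, -0.8, -0.4]
width: 0.0851
grasp_force: 0.0
```

Run:
```python
from h import *
s=telemetry.sense(); print(s["time"],s["position"].round(4))
c=snap("wrist"); w=cloud(c); np.savez("w3.npz",**c)
q=w.reshape(-1,3); d=np.hypot(q[:,0]-.633,q[:,1]+.058)
a=q[(d<.02)&(q[:,2]>.05)]; print("pin top",np.percentile(a[:,2],[50,90,98]))
b=a[a[:,2]>np.percentile(a[:,2],98)-.004]; print(cv2.minEnclosingCircle(b[:,:2].astype(np.float32)))
a=q[(np.hypot(q[:,0]-.615,q[:,1]-.017)<.04)&(q[:,2]>.067)&(q[:,2]<.074)]
print("rim",len(a),cv2.minEnclosingCircle(a[:,:2].astype(np.float32)))
r=np.hstack([cv2.resize(rect(c,0.067,.615,.017,.04),(400,400)),cv2.resize(c["frame"][...,::-1],(533,400))[:, 60:460]])
cv2.imwrite("pics/r3.png",r)
```

```text
7.85 [ 0.6333 -0.0584  0.1663]
pin top [0.24891156 0.25497701 0.25638678]
((0.6357548832893372, -0.06949412822723389), 0.01419916097074747)
rim 3159 ((0.6149267554283142, 0.016382135450839996), 0.034298066049814224)
```

View pics/r3.png

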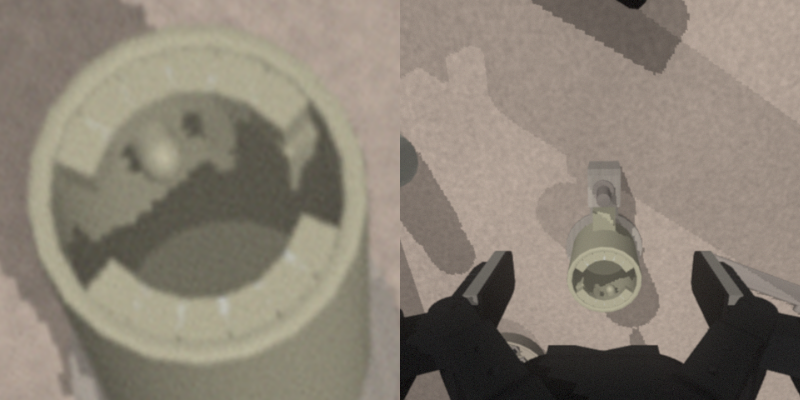

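Right crop: the pin stands upright in the fork (603,192). Left crop: the entry gaps, at (70,228) and (325,165), put mouth x at about 14°, in line with the bracket. On to the lid.

Request:
apply_moves([
  [[0.015, 0.0145, 0], [0, 0, 0]],
  [[0.025, 0.0245, 0], [0, 0, 0]],
  [[0.027, 0.026, 0], [0, 0, 0]],
  [[0.027, 0.026, 0], [0, 0, 0]],
  [[0.027, 0.026, 0], [0, 0, 0]],
  [[0.027, 0.026, 0], [0, 0, 0]],
  [[0.025, 0.0245, 0], [0, 0, 0]],
  [[0.017, 0.017, 0], [0, 0, 0]],
  [[0.01, 0.01, 0], [0, 0, 0]],
  [[0, 0, 0], [0, 0, 0]],
  [[0, 0, 0], [0, 0, 0]],
])

```text
time: 9.0
position: [0.4891, -0.2976, 0.1652]
orientation: [0.783, -0.622, -0.0, 0.0]
ft_force: [-0.0, -0.0, 0.1]
width: 0.0853
grasp_force: 0.0
```

Run:
```python
from h import *
q=cloud(dict(np.load("w3.npz"))).reshape(-1,3); d=np.hypot(q[:,0]-.633,q[:,1]+.058)
b=q[(d<.02)&(q[:,2]>.066)&(q[:,2]<.09)]; print("pin top",len(b),np.median(b[:,2]),cv2.minEnclosingCircle(b[:,:2].astype(np.float32)))
s=telemetry.sense(); print(s["time"],s["position"].round(4))
c=snap("wrist"); w=cloud(c); np.savez("w4.npz",**c); cv2.imwrite("pics/w4.png",c["frame"][...,::-1])
q=w.reshape(-1,3); n=np.hypot(q[:,0]-.489,q[:,1]+.298)<.055
a=q[n&(q[:,2]>.046)&(q[:,2]<.056)]; print("bar",len(a),np.median(a[:,2]),cv2.minAreaRect(a[:,:2].astype(np.float32)))
a=q[n&(q[:,2]>.019)&(q[:,2]<.025)]; print("disc",len(a),cv2.minEnclosingCircle(a[:,:2].astype(np.float32)))
```

```text
pin top 253 0.07207765283146572 ((0.6329293251037598, -0.057770635932683945), 0.00605326984077692)
9.0 [ 0.4891 -0.2976  0.1652]
bar 1342 0.05203643274445005 ((0.4878457486629486, -0.30131059885025024), (0.04981079697608948, 0.014586744830012321), 29.97246742248535)
disc 3592 ((0.4878850281238556, -0.30114009976387024), 0.03399081528186798)
```

View pics/w4.png

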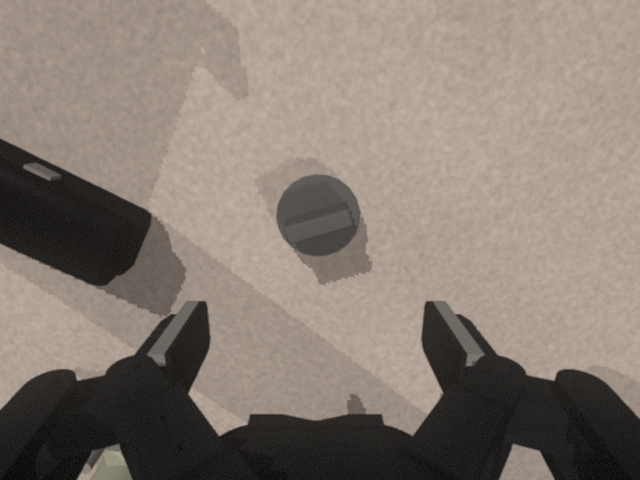

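Pin home: its top is at 72.1 mm, where a fully home pin should read 72. The picture shows the lid at (318,215), its bar rising to the right. The bar lies at 30° in the world, centred at (0.4878, -0.3013). I'll turn across the bar and descend.

Request:
apply_moves([
  [[0.0033, 0.0021, 0], [0, 0, 0]],
  [[0, 0, 0.01], [0, 0, 0.143]],
  [[0, 0, 0.01], [0, 0, 0.143]],
  [[0, 0, 0.01], [0, 0, 0.143]],
  [[0, 0, 0.01], [0, 0, 0.143]],
  [[0, 0, 0.01], [0, 0, 0.143]],
  [[0, 0, 0.01], [0, 0, 0.143]],
  [[0, 0, 0.01], [0, 0, 0.142]],
  [[0, 0, 0.01], [0, 0, 0.142]],
  [[0, 0, 0.01], [0, 0, 0.14]],
  [[0, 0, 0], [0, 0, 0]],
  [[0, 0, 0], [0, 0, 0]],
])

```text
time: 10.25
position: [0.4885, -0.3009, 0.0759]
orientation: [-0.259, 0.966, 0.0, -0.0]
ft_force: [-0.3, 0.7, 0.0]
width: 0.0855
grasp_force: 0.0
```

Run:
```python
from h import *
s=telemetry.sense(); Rm=R.from_quat(s["orientation"]).as_matrix(); print(s["qpos"].round(3),s["position"].round(4),"ty ang",np.degrees(np.arctan2(Rm[1,1],Rm[0,1])))
print("to lid",totool(np.array([.4878,-.3013,.026])-s["position"]).round(4))
```

```text
[-0.211  0.342 -0.409  0.    -0.82  -0.836] [ 0.4885 -0.3009  0.0759] ty ang 120.01762044608047
to lid [0.0007 0.     0.0499]
```

Request:
apply_moves([
  [[0, 0, 0.02], [0, 0, 0]],
  [[0, 0, 0.018], [0, 0, 0]],
  [[0, 0, 0.011], [0, 0, 0]],
  [[0, 0, 0], [0, 0, 0]],
  [[0, 0, 0], [0, 0, 0]],
])

```text
time: 10.75
position: [0.4886, -0.3014, 0.0273]
orientation: [-0.257, 0.966, -0.0, 0.0]
ft_force: [-0.3, -1.0, -1.6]
width: 0.0855
grasp_force: 0.0
```

Request:
apply_moves([
  [[0, 0, 0], [0, 0, 0]],
  [[0, 0, 0], [0, 0, 0]],
  [[0, 0, 0], [0, 0, 0]],
  [[0, 0, 0], [0, 0, 0]],
  [[0, 0, 0], [0, 0, 0]],
  [[0, 0, 0], [0, 0, 0]],
  [[0, 0, 0], [0, 0, 0]],
  [[0, 0, 0], [0, 0, 0]],
], claw=0)

```text
time: 11.55
position: [0.4885, -0.3013, 0.0271]
orientation: [-0.257, 0.967, -0.0, 0.0]
ft_force: [-0.0, 1.1, 5.2]
width: 0.013
grasp_force: 59.3
```

Request:
apply_moves([
  [[0, 0, -0.02], [0, 0, 0]],
  [[0, 0, -0.03], [0, 0, 0]],
  [[0, 0, -0.03], [0, 0, 0.1]],
  [[0, 0, -0.02], [0, 0, 0.1]],
  [[0, 0, -0.01], [0, 0, 0.084]],
  [[-0.01, 0.014, 0], [0, 0, 0]],
  [[-0.02, 0.028, 0], [0, 0, 0]],
  [[-0.023, 0.032, 0], [0, 0, 0]],
  [[-0.023, 0.032, 0], [0, 0, 0]],
  [[-0.023, 0.032, 0], [0, 0, 0]],
  [[-0.023, 0.032, 0], [0, 0, 0]],
  [[-0.023, 0.032, 0], [0, 0, 0]],
  [[-0.023, 0.032, 0], [0, 0, 0]],
  [[-0.018, 0.026, 0], [0, 0, 0]],
  [[-0.01, 0.015, 0], [0, 0, 0]],
  [[-0.003, 0.004, 0], [0, 0, 0]],
  [[0, 0, 0], [0, 0, 0]],
  [[0, 0, 0], [0, 0, 0]],
  [[0, 0, 0], [0, 0, 0]],
])

```text
time: 13.45
position: [0.6163, 0.0153, 0.1368]
orientation: [-0.117, 0.993, -0.0, -0.0]
ft_force: [-0.3, 0.1, -1.3]
width: 0.0131
grasp_force: 58.6
```

Run:
```python
from h import *
s=telemetry.sense(); Rm=R.from_quat(s["orientation"]).as_matrix(); print(s["qpos"].round(3),s["position"].round(4),"ty ang",np.degrees(np.arctan2(Rm[1,1],Rm[0,1])),s["width"],s["grasp_force"])
print("to mouth",totool(np.array([.6149,.0164,.0811])-s["position"]).round(4))
c=snap("wrist"); w=cloud(c); np.savez("w5.npz",**c)
t=(w.reshape(-1,3)-s["position"])@Rm; n=(np.hypot(t[:,0],t[:,1])<.045)
for a,b in((.002,.008),(.0095,.013),(.018,.024)):
    p=t[n&(t[:,2]>a)&(t[:,2]<b)]
    if len(p)>5: print(a,len(p),p.min(0).round(4),p.max(0).round(4),cv2.minEnclosingCircle(p[:,:2].astype(np.float32)))
cv2.imwrite("pics/w5.png",c["frame"][...,::-1])
```

```text
[ 0.341  0.338 -0.247 -0.    -0.986 -1.678] [0.6163 0.0153 0.1368] ty ang 103.38254301343791 0.013063633627297708 58.57988655567169
to mouth [0.0011 0.0014 0.0557]
0.002 7750 [-0.017  -0.0335  0.002 ] [0.0343 0.0338 0.008 ] ((0.0006029943469911814, 0.00014231156092137098), 0.03409579023718834)
0.0095 12 [ 0.0177 -0.0229  0.0096] [0.0338 0.0294 0.0106] ((0.021392162889242172, 0.003240964375436306), 0.02649850584566593)
```

View pics/w5.png

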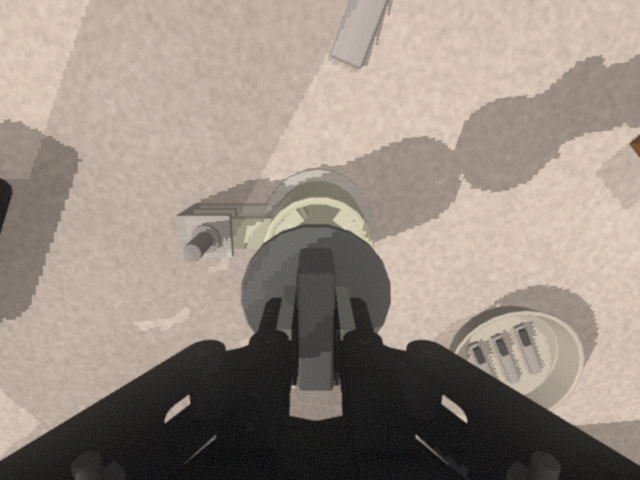

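The lid is held level and centred on the TCP, with its disc at (316,285). The pin stands home at (200,245). I'll correct by (0.5, 1.3) mm and lower.

Request:
apply_moves([
  [[0.0005, 0.0013, 0.015], [0, 0, 0]],
  [[0, 0, 0.015], [0, 0, 0]],
  [[0, 0, 0.007], [0, 0, 0]],
  [[0, 0, 0.004], [0, 0, 0]],
  [[0, 0, 0.004], [0, 0, 0]],
  [[0, 0, 0.004], [0, 0, 0]],
  [[0, 0, 0.003], [0, 0, 0]],
  [[0, 0, 0.002], [0, 0, 0]],
  [[0, 0, 0], [0, 0, 0]],
])

```text
time: 14.4
position: [0.6159, 0.0175, 0.0826]
orientation: [-0.117, 0.993, -0.0, -0.0]
ft_force: [-0.2, -0.7, -1.0]
width: 0.0131
grasp_force: 58.6
```

Request:
apply_moves([
  [[0, -0.0008, 0.001], [0, 0, 0]],
  [[0, 0, 0.001], [0, 0, 0]],
  [[0, 0, 0.0005], [0, 0, 0]],
  [[0, 0, 0], [0, 0, 0]],
  [[0, 0, 0], [0, 0, 0]],
])

```text
time: 14.9
position: [0.6164, 0.0168, 0.0811]
orientation: [-0.117, 0.993, -0.0, 0.0]
ft_force: [-2.1, 0.3, 5.3]
width: 0.013
grasp_force: 59.5
```

Request:
apply_moves([
  [[0, 0, 0], [0, 0, 0.06]],
  [[0, 0, 0], [0, 0, 0.08]],
  [[0, 0, 0], [0, 0, 0.08]],
  [[0, 0, 0], [0, 0, 0.08]],
  [[0, 0, 0], [0, 0, 0]],
])

```text
time: 15.4
position: [0.6169, 0.0168, 0.0812]
orientation: [0.033, 0.999, 0.0, 0.001]
ft_force: [-0.7, -0.3, 5.0]
width: 0.0126
grasp_force: 59.3
```

Request:
apply_moves([
  [[0, 0, 0], [0, 0, 0.08]],
  [[0, 0, 0], [0, 0, 0.08]],
  [[0, 0, 0], [0, 0, 0.08]],
  [[0, 0, 0], [0, 0, 0.08]],
  [[0, 0, 0], [0, 0, 0.08]],
  [[0, 0, 0], [0, 0, 0.08]],
  [[0, 0, 0], [0, 0, 0]],
  [[0, 0, 0], [0, 0, 0]],
  [[0, 0, 0], [0, 0, 0]],
  [[0, 0, 0], [0, 0, 0]],
])

```text
time: 16.4
position: [0.6169, 0.0169, 0.0811]
orientation: [0.267, 0.964, 0.0, 0.001]
ft_force: [0.7, 0.0, 5.6]
width: 0.0129
grasp_force: 59.4
```

Run:
```python
from h import *
s=telemetry.sense(); Rm=R.from_quat(s["orientation"]).as_matrix(); print(s["time"],s["position"].round(4),"bar ang",np.degrees(np.arctan2(Rm[1,1],Rm[0,1]))-90,s["ft_force"].round(1),s["ft_torque"].round(2),np.abs(s["qvel"]).max())
c=snap("wrist"); w=cloud(c); q=w.reshape(-1,3)
t=(q-s["position"])@Rm; n=(np.hypot(t[:,0],t[:,1])<.045)
p=q[n&(q[:,2]>.073)&(q[:,2]<.079)]; print("disc",np.median(p[:,2]),cv2.minEnclosingCircle(p[:,:2].astype(np.float32)))
b=t[n&(q[:,2]>.1025)&(q[:,2]<.1095)&(t[:,0]>.0)&(abs(t[:,1])<.009)]; print("bar z",np.median(b[:,2]),cv2.minAreaRect(b[:,:2].astype(np.float32)))
d=np.hypot(q[:,0]-.633,q[:,1]+.058); b=q[(d<.012)&(q[:,2]>.066)&(q[:,2]<.09)]; print("pin",len(b),np.median(b[:,2]) if len(b) else 0)
cv2.imwrite("pics/w6.png",c["frame"][...,::-1])
c=snap("side"); cv2.imwrite("pics/s6.png",cv2.resize(c["frame"][190:300,200:400,::-1],(800,440)))
```

```text
16.4 [0.6169 0.0169 0.0811] bar ang -31.024118578936715 [0.7 0.  5.6] [-0.06  0.1  -0.03] 0.0026193585100759294
disc 0.07621165487686986 ((0.6163382530212402, 0.017241790890693665), 0.034072551876306534)
bar z -0.024995476292768673 ((0.013010075315833092, -2.6945024728775024e-05), (0.01792026497423649, 0.026002133265137672), 89.98458862304688)
pin 0 0
```

View pics/w6.png

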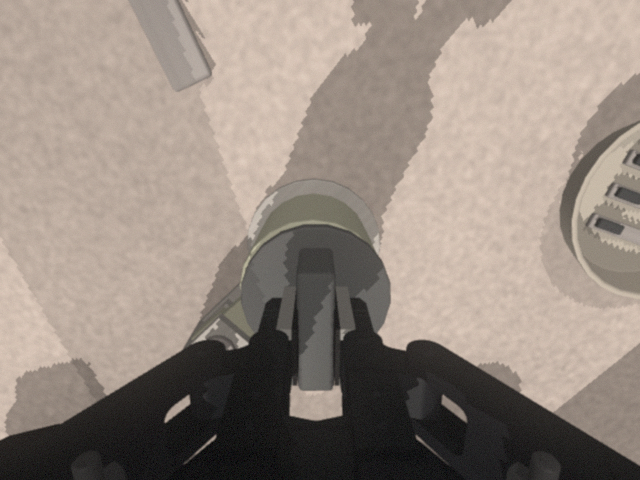

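The lid is seated: the disc top reads 76.2 mm, where 76 is expected. The bar is at -31° against a mouth at about 13.6°, so the turn is about 44°, and the grip is held. The pin's top shows at (222,340) beside the canister. Handing in.

```bash
python3 -c "
from workcell import env
print(env.sign_off())"
```

```text
the job is handed in; nothing more can be done
None
```

I've handed the job in: the pin is home through the fork and lug and let go, and the lid is on the rim, turned about 44° clockwise and still gripped. I touched none of the bystanders, and no verdict came back.

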